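# Turn the hallway key turntable past its spring stop

## Robot

A 6-joint arm with a two-finger parallel gripper is mounted at the origin on the work surface. World frame = base frame: x ahead of the robot, y to its left, z up, the work surface at z = 0. Lengths are in m, angles in rad, forces in N, time in s.
With the tool pointing down it reaches from about 0.275 to 0.75 m from the base axis. Payload 10.2 kg.
Tool frame: the origin (TCP) lies at the very end of the fingers, on their centre line; the grasp point (between the pads) lies r.pinch_z behind it (r.pinch_z is the distance from the TCP to the grasp point, in m); z points along the fingers, y is the direction in which the jaws open and shut (so a half turn about z gives the same grasp; the last joint's range is limited). The gripper opens to 88 mm and grips with 3 to 60 N. Pads are 18 mm wide; open, the fingers measure 123 mm over their backs; the gripper's body (75 mm by 187 mm) begins 45 mm behind the grasp point.
Start: joints at [-1.391, 0.313, 1.498, -0, 1.331, -0.223], TCP at [0.206, -0.483, 0.239] pointing down, gripper open.
Joint ranges: [-2.94, 2.94], [-0.97, 2.17], [0.19, 2.56], [-1.23, 4.37], [0.02, 3.11], [-2.88, 2.88]. Speed limits (rad/s): [2.39, 2.39, 3.01, 3.14, 3.14, 3.14].

## Interface

Orientations are given as a rotation vector (axis times angle).
In Python, from bench import r gives the robot as it stands.
- The arm moves only by the tool carry_out, never from a script. Its argument "plan" is one flat list of numbers, 7 for each row, row after row: the turn, a rotation vector about the tool's x, y, z in rad, then the shift along the tool's x, y, z in m, then the finger opening in m, from 0 to 0.0881. A call has 1 to 8 rows; each row is the pose to reach, as a shift and turn from the pose commanded when the call began, along the tool's axes at that moment; what a row does not reach only later rows make up. A row lasts 1/12 s, in which the tool goes at most 41.7 mm and 7.16 degrees, less where a joint would pass 70% of its speed; a pose out of reach is approached as far as the arm can. A call with a gripper value outside its range is refused whole. The fingers move at their own pace and stop on an object; the grip force is fixed at half the most. Time passes only in rows, so rows that repeat a pose let the fingers close. It gives the time, the measured TCP pose, the force and the opening at its end, in the units of the state.
- r.read_state(): the state, without advancing time (a new reading comes with each control period).
- r.get_image(name): name is "scene" or "top" or "wrist"; returns a dict with "image" (480x640x3 uint8, blue, green, red), "depth" (480x640 float32, m along the optical axis (not along the pixel's ray), 0 where there is no reading), "fx", "fy", "cx", "cy" (pixels), "camera_from_world" (4x4, takes a point from world to camera coordinates). Camera axes: x right, y down, z forward; pixel columns grow to the right and rows downward; lengths in m; the calibration is good to about 2 mm. The wrist camera is an equidistant fisheye: a pixel r from the principal point sees the ray r / f radians off the axis. A picture is of the moment at which its call begins.
- r.job_done(): hands the job in, once; it reports no verdict.
Trained networks look in the newest picture that a camera, given by its name, has taken for a name from the list of things; names that differ only in an ending like _2 or _b are one class to them, and where a whole thing is asked for, a point or a joint stands for the part that bears it (a point fixed in the world has none). Each returns a list of dicts, best first, with "confidence" (0 to 1); they miss things now and then, are a little off and sometimes report something else, mostly with a low value. They report only what shows in the picture. A call takes as long as a camera call.
- r.look_for(camera, name): "centre" ([x, y, z] in m, in world coordinates, good to about 4 mm: the middle of the surface that is visible of it).
- r.tip_of(camera, name): "centre" ([x, y, z] in m, in world coordinates, good to about 4 mm: a listed point, or the origin of a listed thing).
The state is a dict: "t": time; "joint_positions": joint angles; "dq": joint speeds; "joint_efforts": joint torques, N m; "position": TCP position; "ee_rot": TCP orientation; "ft_force": force on the tool from outside, world axes, zero at the start; "wrist_torque": the same for the moment, N m; "finger_gap": finger opening in m.
Only numpy, scipy, OpenCV 4.12 (cv2) and the standard library are available. Lean on these libraries where they do the work, as an engineer would, in place of code of your own. Each camera call takes 0.05 s, during which the arm holds its last target.

## Task

The key turntable is kept from turning by a spring stop: a curved steel press pad with an upright pin at the disc's rim. Hold the pad down with a fingertip and, while it is down, push the wooden tab counter-clockwise (seen from above) right past the pin; then let go, so that the pin springs up behind the tab and keeps the turntable there. Only press and push: do not pinch the tab, leave the cup, key, fob and bell riding on the disc, and leave the other things on the shelf where they are.

Things in the scene. Friction and masses are not known exactly. Their poses are not given: they have to be found in the camera images.
- plinth: fixed round plinth of red lacquered pine, 360 mm across, 20 mm high, standing on the shelf; it carries the turntable and the spring stop. Origin: centre of its underside, on the turntable's axis. Its -x axis points from the turntable's axis to the stop pin (the pin side faces roughly towards the robot); z is up.
- turntable_axis (a point): centre of the top face of the round wooden turntable disc (210 mm across, top 28 mm above the shelf); turns with the disc.
- turntable (a joint): turn of the disc in rad, growing counter-clockwise seen from above, range 0 to 1.0. It starts between 0.1 and 0.4. 0.8: the tab is centred over the stop pin. With the pin up the tab is stopped at about 0.69; from about 0.69 to 0.915 the tab is over the pin; beyond 0.915 it has passed it, and 1.0 is the hard end of the travel. It turns easily (less than 1 N at the tab) and stays where it is left.
- tab (a point): top of the wooden push tab, midway through its thickness, 138 mm from the turntable's axis and 77 mm above the shelf. The tab is an upright wooden plate fixed to the disc: 16 mm thick along its way round, 76 mm long radially (85 to 161 mm from the axis), its underside 46 mm and its top 77 mm above the shelf, so that it overhangs the rim and passes 4 mm above the press pad; a foot, at 84 to 104 mm from the axis, joins it to the disc. It is pushed on its rear (clockwise) face.
- spring_stop (a joint): how far the spring stop (press pad and pin in one piece) is pushed straight down, in m: 0 up, 0.014 at the bottom. It takes about 2 N to start and 5 to 6 N near the bottom, and springs up when let go. The tab clears the pin when it is 0.0085 or more down.
- stop_pin (a point): top of the upright steel stop pin, 10 mm in diameter, 114 mm from the turntable's axis, just outside the disc's rim; 54 mm above the shelf when up. It moves up and down with the press pad.
- pad_mid (a point): middle of the top face of the spring stop's press pad, 138 mm from the axis, 0.175 rad clockwise of the pin. The pad is a curved steel piece lying round the disc's rim: 36 mm wide radially (120 to 156 mm from the axis), 12 mm thick, about 117 mm long round the axis, from 0.60 rad before (clockwise of) the pin to 0.25 rad past it. Its top is 42 mm above the shelf when up and 28 mm when fully down. A fingertip can press it anywhere and slide along it.
- key_cup: tin key cup, 52 mm across, 48 mm high, standing on the disc. Origin: centre of its underside.
- skeleton_key: bronze skeleton key, about 72 mm long, 6 mm thick, lying on the disc. Origin about mid-length, on its underside.
- eraser_fob: pink rubber fob like an eraser, 42 x 19 x 12 mm, lying on the disc. Origin: centre of its underside.
- bell: chrome bell the size of a thimble, 22 mm across, 26 mm high, standing on the disc. Origin: centre of its underside.
- torch: black torch, 120 mm long, 34 mm thick, lying on the shelf; leave alone. Origin on its underside.
- glasses_case: spectacle case, 155 x 62 x 45 mm, on the shelf; leave alone. Origin: centre of its underside.
- coin_dish: white ceramic dish, 110 mm across, 25 mm high, on the shelf; leave alone. Origin: centre of its underside.
- parcel: cardboard parcel, 140 x 100 x 60 mm, on the shelf; leave alone. Origin: centre of its underside.

How it is judged:
By the outcome, as a careful person would: the job done as asked, in the order asked, and still so for the second after the job is handed in, with the robot touching nothing.
It also fails if it takes over 38 s, if anything falls off the work surface, if the arm or the gripper's body presses on something with over 40 N, if the wrist force passes 120 N, or if a joint passes its speed limit or range.

## Working session

There is one attempt and no reset: what is moved stays moved. The work goes in short steps, Python scripts to look and compute and a tool call to move; the robot and the scene stay as the last step left them, time stands still between calls to the robot, and variables do not carry over. Pictures are saved under pics/ and viewed, and the job is handed in when it is done.

Besides the shell and the picture viewer there is one more tool, called after "Request:" as name(argument=value, ...) on one line, values as JSON. carry_out: Moves the arm, as the interface text tells. Its arguments: {"type":"object","properties":{"plan":{"type":"array"}},"required":["plan"]}

```bash
mkdir -p pics; ls; python3 - <<'E'
from bench import r
import cv2
s=r.read_state()
print({k:s[k] for k in('t','position','ee_rot','ft_force','finger_gap')}, r.pinch_z)
for c in('scene','top'):
    im=r.get_image(c); cv2.imwrite(f'pics/{c}0.png',im['image'])
    for n in('turntable_axis','tab','stop_pin','pad_mid','plinth'):
        for d in r.tip_of(c,n)[:2]: print(c,n,[round(v,4) for v in d['centre']],round(d['confidence'],2))
E
```

```text
pics
{'t': 0.0, 'position': array([ 0.20576356, -0.48275238,  0.23819673]), 'ee_rot': array([-3.07691219e+00, -6.28253719e-01, -4.65838156e-05]), 'ft_force': array([-0.29528621,  0.87587158, -0.4030711 ]), 'finger_gap': 0.08792415255457824} 0.0187
scene turntable_axis [0.6057, -0.0635, 0.0294] 0.68
scene tab [0.4789, -0.0089, 0.0746] 0.59
scene tab [0.6234, -0.4226, -0.0015] 0.51
scene stop_pin [0.5025, -0.0908, 0.0567] 0.94
scene pad_mid [0.4693, -0.0702, 0.0431] 0.88
scene plinth [0.6089, -0.062, 0.001] 0.67
top turntable_axis [0.4996, -0.0871, 0.054] 0.55
top turntable_axis [0.5965, 0.4428, 0.0033] 0.36
top tab [0.4116, -0.408, 0.0008] 0.67
top tab [0.6173, -0.4195, -0.0032] 0.58
top stop_pin [0.499, -0.0847, 0.0539] 0.65
top pad_mid [0.469, -0.0643, 0.0422] 0.86
top pad_mid [0.4128, -0.4057, 0.0033] 0.35
top plinth [0.6089, -0.0634, 0.0018] 0.95
```

View pics/scene0.png

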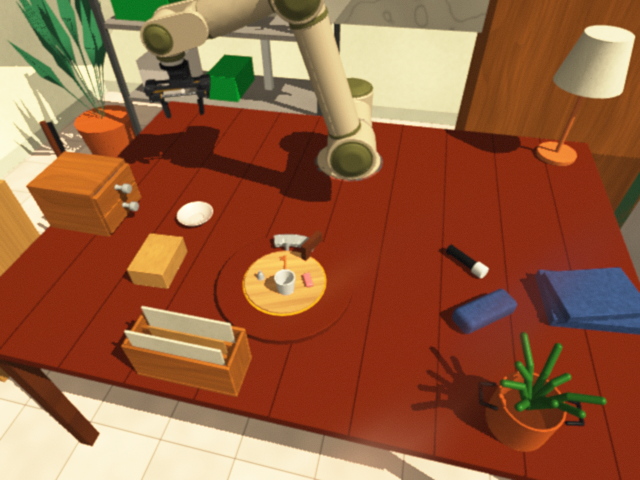

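View pics/top0.png

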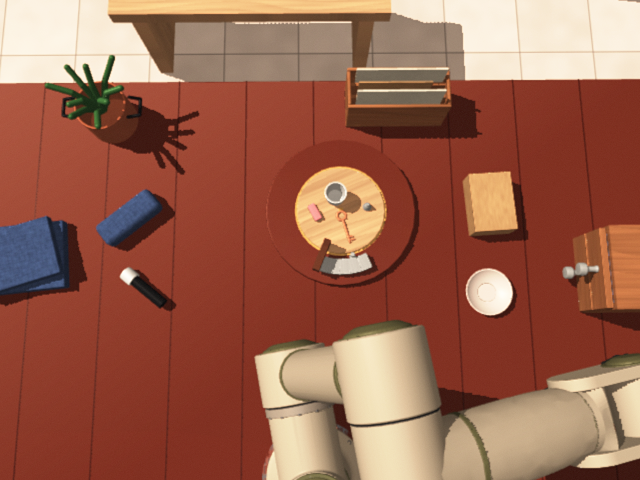

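The pictures show the turntable at about (340,210) in top, with the tab at (323,256), the pad at (347,265) and the tab on the pad's clockwise (+y) side. I'll refine these from the depth image.

```bash
cat > h.py <<'E'
import numpy as np, cv2
from bench import r
from scipy.spatial.transform import Rotation as R
def cloud(c):
    im=r.get_image(c); d=im['depth']; v,u=np.mgrid[:480,:640]
    P=np.stack([(u-im['cx'])/im['fx']*d,(v-im['cy'])/im['fy']*d,d,np.ones_like(d)],-1)
    return im['image'],(P@np.linalg.inv(im['camera_from_world']).T)[...,:3],d>0
E
python3 - <<'E'
from h import *
for c in('scene','top'):
    im,P,ok=cloud(c); hsv=cv2.cvtColor(im,cv2.COLOR_BGR2HSV)
    near=ok&(np.hypot(P[...,0]-.607,P[...,1]+.063)<.2)
    m=near&(abs(P[...,2]-.028)<.004)&(hsv[...,2]>120)&(hsv[...,0]>10)&(hsv[...,0]<30)
    pts=P[m][:,:2].astype(np.float32); print(c,m.sum(),cv2.minEnclosingCircle(pts), P[m][:,2].mean())
    hi=near&(P[...,2]>.066)&(P[...,0]<.55)
    q=P[hi]; print('tab',len(q),q.mean(0),q.min(0),q.max(0)); print(cv2.minAreaRect(q[:,:2].astype(np.float32)))
    pad=near&(abs(P[...,2]-.042)<.004)&(hsv[...,1]<90)&(P[...,0]<.55)
    q=P[pad]; print('pad',len(q),q.mean(0),q.min(0),q.max(0))
    v,u=np.where(near); 
    crop=im[v.min():v.max(),u.min():u.max()]; cv2.imwrite(f'pics/{c}1.png',cv2.resize(crop,None,fx=3.5,fy=3.5,interpolation=cv2.INTER_CUBIC)[:600,:800])
E
```

```text
scene 3219 ((0.6004029512405396, -0.06501658260822296), 0.11536471545696259) 0.027418293335761283
tab 168 [ 0.49830641 -0.0157086   0.07498947] [ 0.45957929 -0.03760965  0.06614001] [0.53365635 0.0046311  0.08050208]
((0.4965277314186096, -0.016429338604211807), (0.01873072050511837, 0.07670580595731735), 68.25875854492188)
pad 281 [ 0.47557696 -0.08437217  0.04136673] [ 0.45208218 -0.13085162  0.03802053] [ 0.50301022 -0.03792256  0.04554372]
top 4273 ((0.593376100063324, -0.07022082805633545), 0.12398374825716019) 0.028479985054544136
tab 240 [ 0.4928179  -0.01633679  0.07802931] [ 0.45606324 -0.03719201  0.06648175] [0.52931396 0.00467788 0.08393387]
((0.49288007616996765, -0.016236260533332825), (0.016026243567466736, 0.0761912539601326), 67.52151489257812)
pad 621 [ 0.47206111 -0.07322508  0.04254542] [ 0.45060152 -0.132993    0.03803377] [ 0.49929326 -0.0137232   0.04599218]
```

```bash
cat >> h.py <<'E'
C=np.array([.609,-.063])
def tgt(deg,z,rad=.142):
    a=np.deg2rad(deg); p=np.r_[C+rad*np.array([np.cos(a),np.sin(a)]),z]
    y=-np.array([np.cos(a),np.sin(a),0]); zz=np.array([0,0,-1.]); return np.c_[np.cross(y,zz),y,zz],p
def rel(T,base=None):
    s=r.read_state(); R0,p0=base or (R.from_rotvec(s['ee_rot']).as_matrix(),s['position'])
    return np.round(np.r_[R.from_matrix(R0.T@T[0]).as_rotvec(),R0.T@(T[1]-p0)],4)
def st():
    s=r.read_state(); p=s['position']; d=p[:2]-C
    print('t',round(s['t'],2),'p',p.round(4),'ang',np.rad2deg(np.arctan2(d[1],d[0]))%360,'rad',np.hypot(*d),'F',s['ft_force'].round(1),'gap',s['finger_gap'])
E
python3 - <<'E'
from h import *
st(); print(tgt(145,.15)); print(rel(tgt(145,.15)))
E
```

```text
t 0.7 p [ 0.2058 -0.483   0.2387] ang 226.1660792699697 rad 0.5822221116896102 F [ 0.2 -0.3  0.1] gap 0.08796579260732541
(array([[ 0.57357644,  0.81915204,  0.        ],
       [ 0.81915204, -0.57357644,  0.        ],
       [ 0.        , -0.        , -1.        ]]), array([0.49268041, 0.01844785, 0.15      ]))
[-1.000e-04 -0.000e+00 -5.571e-01  4.605e-01 -3.488e-01  8.870e-02]
```

View pics/top1.png

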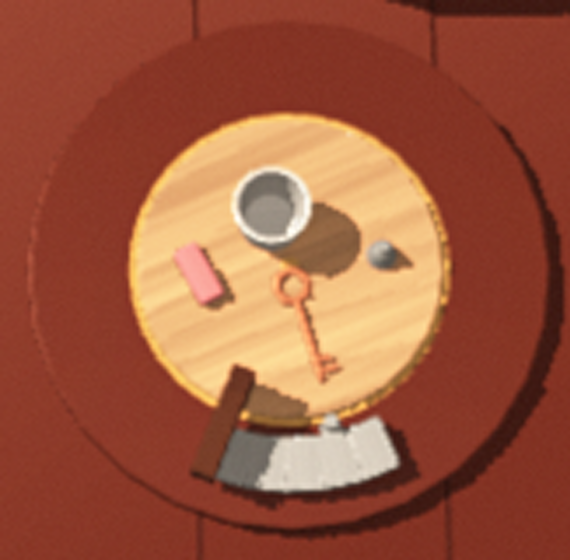

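The crop shows the tab at (222,425), the pin at (333,422) and the pad running right from the tab. This agrees with the computed geometry (turn about 0.2). I'll move in with the fingers closing.

Request:
carry_out(plan=[0,0,-0.557,0.46,-0.349,0.06,0,0,0,-0.557,0.46,-0.349,0.06,0,0,0,-0.557,0.46,-0.349,0.06,0,0,0,-0.557,0.46,-0.349,0.06,0,0,0,-0.557,0.46,-0.349,0.06,0,0,0,-0.557,0.46,-0.349,0.06,0,0,0,-0.557,0.46,-0.349,0.06,0,0,0,-0.557,0.46,-0.349,0.06,0])

```text
t: 1.37
position: [0.3708, -0.1933, 0.2044]
ee_rot: [2.786, 1.45, 0.0]
ft_force: [1.4, -0.5, 0.6]
finger_gap: 0.0372
```

```bash
python3 - <<'E'
from h import *
st(); print(rel(tgt(145,.13)))
E
```

```text
t 1.37 p [ 0.3708 -0.1933  0.2044] ang 208.67285967611411 rad 0.2715129066339002 F [ 1.4 -0.5  0.6] gap 0.03715517414863684
[ 8.000e-04  1.000e-04 -5.000e-04  2.433e-01 -2.180e-02  7.430e-02]
```

Request:
carry_out(plan=[0,0,0,0.243,-0.022,0.074,0,0,0,0,0.243,-0.022,0.074,0,0,0,0,0.243,-0.022,0.074,0,0,0,0,0.243,-0.022,0.074,0,0,0,0,0.243,-0.022,0.074,0,0,0,0,0.243,-0.022,0.074,0,0,0,0,0.243,-0.022,0.074,0,0,0,0,0.243,-0.022,0.074,0])

```text
t: 2.03
position: [0.4917, 0.0183, 0.1294]
ee_rot: [-2.783, -1.455, 0.002]
ft_force: [1.0, -0.6, 0.3]
finger_gap: 0.0005
```

```bash
python3 - <<'E'
from h import *
st(); print(rel(tgt(145,.052)))
for c in('scene','wrist'):cv2.imwrite(f'pics/{c}2.png',r.get_image(c)['image'])
E
```

```text
t 2.03 p [0.4917 0.0183 0.1294] ang 145.2814914314805 rad 0.1426907488478859 F [ 1.  -0.6  0.3] gap 0.0005437105121501385
[-0.0014  0.0006  0.0035  0.0007  0.0008  0.0774]
```

View pics/wrist2.png

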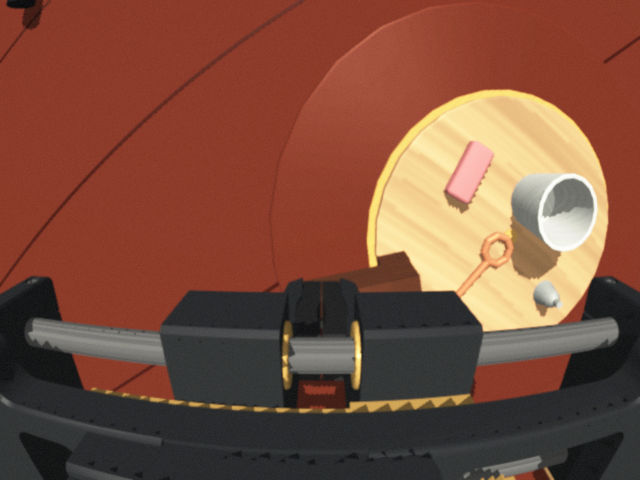

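View pics/scene2.png

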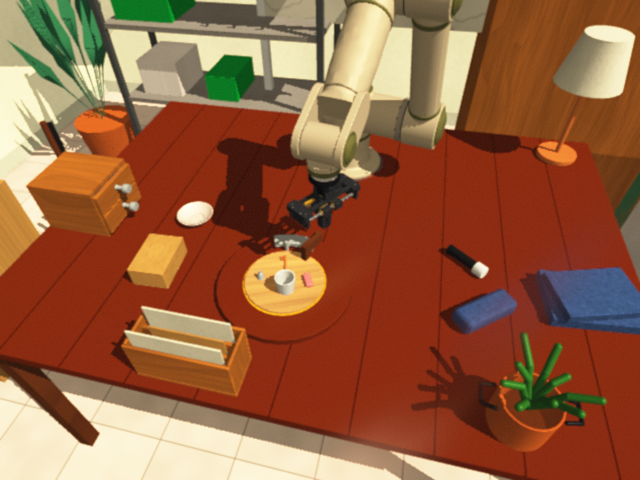

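The wrist view shows the tab at (360,275) above the fingers in the image, so parallax needs care. I'll measure it by deprojecting.

```bash
cat >> h.py <<'E'
def wcloud():
    im=r.get_image('wrist'); d=im['depth']; v,u=np.mgrid[:480,:640]
    x=(u-im['cx'])/im['fx'];y=(v-im['cy'])/im['fy'];th=np.hypot(x,y);k=np.where(th>0,np.tan(np.minimum(th,1.5))/np.maximum(th,1e-9),1)
    P=np.stack([x*k*d,y*k*d,d,np.ones_like(d)],-1)
    return im['image'],(P@np.linalg.inv(im['camera_from_world']).T)[...,:3],d>0
E
python3 - <<'E'
from h import *
im,P,ok=wcloud()
for u,v in((400,265),(415,290),(345,290),(520,110),(300,250),(390,262),(418,285)): print(u,v,P[v,u].round(4))
for n in('tab','turntable_axis','stop_pin'): print(n,[(np.round(d['centre'],4),round(d['confidence'],2)) for d in r.tip_of('wrist',n)[:2]])
im,P,ok=cloud('top')
hi=ok&(np.hypot(P[...,0]-.609,P[...,1]+.063)<.17)&(P[...,2]>.066)&(P[...,2]<.085)&(P[...,0]<.55);q=P[hi];print(len(q),q.mean(0) if len(q) else 0)
E
```

```text
400 265 [ 0.5269 -0.0209  0.057 ]
415 290 [ 0.5265 -0.0321  0.0757]
345 290 [0.5053 0.0193 0.1442]
520 110 [0.6651 0.0115 0.0272]
300 250 [0.4729 0.0157 0.0204]
390 262 [ 0.5223 -0.0189  0.0479]
418 285 [ 0.5296 -0.0299  0.0767]
tab []
turntable_axis [(array([ 0.6127, -0.0638,  0.0297]), 0.91)]
stop_pin []
11 [ 0.48198375 -0.01602424  0.0780763 ]
```

Wrist depth puts the tab's inner end at (0.529,-0.030,0.077), which agrees with the top view. I'll descend behind the tab.

Request:
carry_out(plan=[0,0,0,0,0,0.03,0,0,0,0,0,0,0.055,0,0,0,0,0,0,0.077,0,0,0,0,0,0,0.077,0])

```text
t: 2.72
position: [0.4895, 0.0163, 0.0503]
ee_rot: [-2.784, -1.447, 0.008]
ft_force: [-0.4, 1.5, -1.2]
finger_gap: 0.0006
```

```bash
python3 - <<'E'
from h import *
st(); 
for a in range(147,173,3): print(a,rel(tgt(a,.052)))
E
```

```text
t 2.72 p [0.4895 0.0163 0.0503] ang 146.42769181026011 rad 0.14341879508658725 F [-0.4  1.5 -1.2] gap 0.0005907863351995784
147 [-0.0057  0.0024 -0.0362 -0.0014  0.0015 -0.0017]
150 [-0.0058  0.0022 -0.0885 -0.0088  0.0019 -0.0017]
153 [-0.0058  0.0021 -0.1409 -0.0162  0.0028 -0.0017]
156 [-0.0059  0.0019 -0.1933 -0.0235  0.004  -0.0017]
159 [-0.0059  0.0018 -0.2456 -0.0308  0.0056 -0.0017]
162 [-0.006   0.0016 -0.298  -0.0379  0.0076 -0.0017]
165 [-0.006   0.0014 -0.3503 -0.045   0.01   -0.0017]
168 [-0.0061  0.0013 -0.4027 -0.0519  0.0127 -0.0017]
171 [-0.0061  0.0011 -0.4551 -0.0587  0.0158 -0.0017]
```

Request:
carry_out(plan=[0,0,-0.06,-0.007,0.001,-0.002,0,0,0,-0.12,-0.014,0.002,-0.002,0,0,0,-0.18,-0.022,0.004,-0.002,0,0,0,-0.24,-0.03,0.0055,-0.002,0,0,0,-0.3,-0.038,0.0075,-0.002,0,0,0,-0.36,-0.046,0.01,-0.002,0,0,0,-0.42,-0.054,0.0135,-0.002,0,0,0,-0.44,-0.057,0.015,-0.002,0])

```text
t: 3.38
position: [0.4715, -0.04, 0.0568]
ee_rot: [2.4, 2.025, 0.001]
ft_force: [-0.6, 1.6, 0.1]
finger_gap: 0.0003
```

```bash
python3 - <<'E'
from h import *
st(); 
print(rel(tgt(170,.05)),rel(tgt(168,.05)))
for c in('scene','wrist','top'):cv2.imwrite(f'pics/{c}3.png',r.get_image(c)['image'])
im=cv2.imread('pics/scene3.png')[190:330,200:380]; cv2.imwrite('pics/scene3c.png',cv2.resize(im,None,fx=4,fy=4,interpolation=cv2.INTER_CUBIC))
im,P,ok=wcloud(); print(P[200:400:20,420].round(3))
for n in('tab','key_cup','bell','eraser_fob'):
  for c in('wrist','scene'): print(n,c,[(np.round(d['centre'],4),round(d['confidence'],2)) for d in r.tip_of(c,n)[:1]])
E
```

```text
t 3.38 p [ 0.4715 -0.04    0.0568] ang 170.49943444975415 rad 0.13945383602721062 F [-0.6  1.6  0.1] gap 0.0003056165300687119
[ 0.0016  0.0002  0.0054  0.0012 -0.0026  0.0068] [ 0.0016  0.0002  0.0403  0.0062 -0.0024  0.0068]
[[ 0.526 -0.009  0.027]
 [ 0.525 -0.02   0.026]
 [ 0.524 -0.03   0.027]
 [ 0.523 -0.04   0.028]
 [ 0.522 -0.051  0.026]
 [ 0.499 -0.01   0.129]
 [ 0.496 -0.01   0.139]
 [ 0.495 -0.011  0.144]
 [ 0.495 -0.016  0.144]
 [ 0.495 -0.022  0.143]]
tab wrist [(array([ 0.4719, -0.058 ,  0.077 ]), 0.92)]
tab scene [(array([ 0.4724, -0.0613,  0.0788]), 0.8)]
key_cup wrist [(array([ 0.6318, -0.0388,  0.0268]), 0.83)]
key_cup scene [(array([ 0.6336, -0.0441,  0.0298]), 0.61)]
bell wrist []
bell scene [(array([ 0.6371, -0.1184,  0.0259]), 0.61)]
eraser_fob wrist [(array([ 0.5805, -0.0082,  0.031 ]), 0.69)]
eraser_fob scene [(array([ 0.5844, -0.0061,  0.0285]), 0.66)]
```

View pics/scene3c.png

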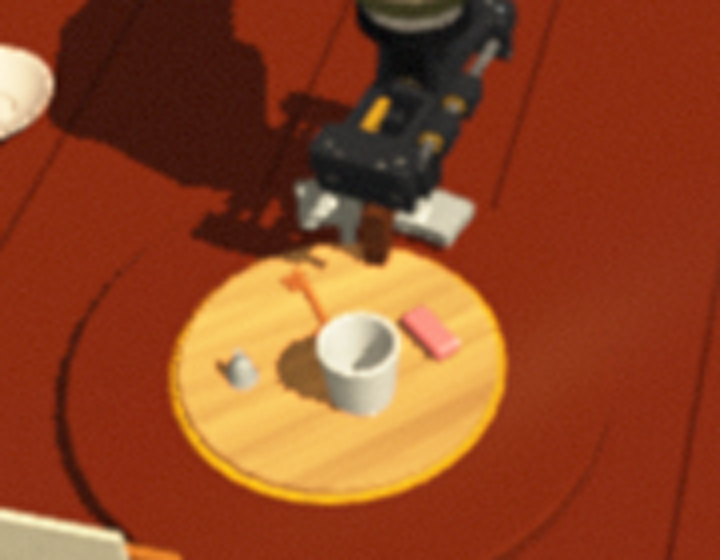

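View pics/wrist3.png

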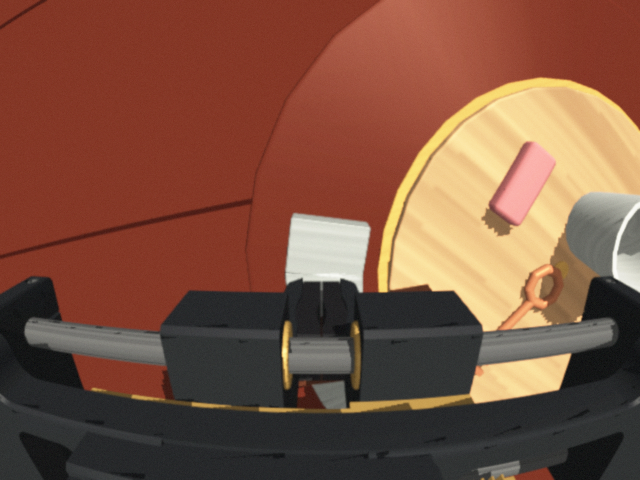

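The tab is now at about 179° with the finger behind it, and the pad shows behind the finger at (328,245) in wrist. I'll press down at this spot.

```bash
python3 - <<'E'
from h import *
st(); 
print(rel(tgt(170,.033,.142)))
E
```

```text
t 3.98 p [ 0.4712 -0.0386  0.0553] ang 169.9713815772126 rad 0.13992230888274607 F [0.7 0.3 0.1] gap 0.0001591909997992444
[-0.     -0.      0.0036 -0.0001 -0.0021  0.0223]
```

Request:
carry_out(plan=[0,0,0,0.002,-0.002,0.008,0,0,0,0,0.002,-0.002,0.014,0,0,0,0,0.002,-0.002,0.018,0,0,0,0,0.002,-0.002,0.021,0,0,0,0,0.002,-0.002,0.024,0,0,0,0,0.002,-0.002,0.024,0,0,0,0,0.002,-0.002,0.024,0])

```text
t: 4.57
position: [0.4693, -0.0362, 0.0312]
ee_rot: [-2.402, -2.023, 0.001]
ft_force: [-2.3, 3.6, 4.8]
finger_gap: 0.0002
```

```bash
python3 - <<'E'
from h import *
st()
im=r.get_image('scene'); st()
print([(c,np.round(d['centre'],4),round(d['confidence'],2)) for c in('scene','top','wrist') for d in r.tip_of(c,'stop_pin')[:1]])
print([(c,np.round(d['centre'],4),round(d['confidence'],2)) for c in('scene','top','wrist') for d in r.tip_of(c,'pad_mid')[:1]])
E
```

```text
t 4.57 p [ 0.4693 -0.0362  0.0312] ang 169.12450958261186 rad 0.14227721752460784 F [-2.3  3.6  4.8] gap 0.00016983639405252794
t 4.62 p [ 0.4693 -0.0362  0.0312] ang 169.12385811890113 rad 0.14228050729868666 F [-1.6  3.5  4.5] gap 0.0004859963164338529
[('scene', array([ 0.5022, -0.0872,  0.0437]), 0.52)]
[('scene', array([ 0.4726, -0.0756,  0.0292]), 0.51)]
```

The pad is 11 mm down at about 5 N, and the networks see the pin top at 0.0437, where 0.043 is expected. Now the arc push, with the pad held down.

```bash
python3 - <<'E'
from h import *
for a in (172,175,178,181,184,187,190,193): print(a,rel(tgt(a,.0308,.1425)))
E
```

```text
172 [-0.0007 -0.0003 -0.0314 -0.0071 -0.0002  0.0005]
175 [-0.0007 -0.0004 -0.0837 -0.0146  0.0002  0.0005]
178 [-0.0007 -0.0004 -0.1361 -0.022   0.001   0.0005]
181 [-0.0007 -0.0004 -0.1884 -0.0294  0.0022  0.0005]
184 [-0.0007 -0.0004 -0.2408 -0.0367  0.0038  0.0005]
187 [-0.0007 -0.0004 -0.2932 -0.0439  0.0058  0.0005]
190 [-0.0007 -0.0005 -0.3455 -0.0509  0.0081  0.0005]
193 [-0.0007 -0.0005 -0.3979 -0.0579  0.0109  0.0005]
```

Request:
carry_out(plan=[0,0,-0.02,-0.004,0,0.001,0,0,0,-0.05,-0.009,0,0.001,0,0,0,-0.08,-0.014,0,0.001,0,0,0,-0.11,-0.018,0.0005,0.001,0,0,0,-0.135,-0.022,0.001,0.001,0,0,0,-0.16,-0.0255,0.0015,0.001,0,0,0,-0.185,-0.029,0.002,0.001,0,0,0,-0.185,-0.029,0.002,0.001,0])

```text
t: 5.58
position: [0.4669, -0.0657, 0.0306]
ee_rot: [2.204, 2.238, 0.001]
ft_force: [0.4, 1.3, 5.9]
finger_gap: 0.0003
```

```bash
python3 - <<'E'
from h import *
st()
print([(n,c,np.round(d['centre'],4),round(d['confidence'],2)) for n in ('tab','stop_pin') for c in('scene','wrist') for d in r.tip_of(c,n)[:1]])
for a in (181,183,185,187,189,191,193,195): print(a,rel(tgt(a,.0305,.1425)))
st()
E
```

```text
t 5.58 p [ 0.4669 -0.0657  0.0306] ang 181.0719810937991 rad 0.1421721524578528 F [0.4 1.3 5.9] gap 0.0003076398397462384
[('tab', 'wrist', array([ 0.4719, -0.058 ,  0.077 ]), 0.92), ('stop_pin', 'scene', array([ 0.5022, -0.0872,  0.0437]), 0.52)]
181 [ 0.0007  0.0006 -0.0034  0.0002 -0.0003  0.0001]
183 [ 0.0007  0.0006 -0.0383 -0.0048 -0.0002  0.0001]
185 [ 0.0007  0.0006 -0.0732 -0.0098  0.      0.0001]
187 [ 7.000e-04  6.000e-04 -1.081e-01 -1.470e-02  5.000e-04  1.000e-04]
189 [ 7.00e-04  6.00e-04 -1.43e-01 -1.97e-02  1.10e-03  1.00e-04]
191 [ 7.000e-04  7.000e-04 -1.779e-01 -2.460e-02  1.900e-03  1.000e-04]
193 [ 6.000e-04  7.000e-04 -2.128e-01 -2.940e-02  2.900e-03  1.000e-04]
195 [ 6.000e-04  7.000e-04 -2.477e-01 -3.430e-02  4.000e-03  1.000e-04]
t 5.78 p [ 0.4669 -0.0656  0.0306] ang 181.06767307291852 rad 0.14215390966152053 F [-0.7  0.7  3.9] gap 0.0006951004486420247
```

The networks used stale pictures that time. The pad is still held at z 0.0306 with no jam, so I'll continue to 193°.

Request:
carry_out(plan=[0,0,-0.038,-0.005,0,0.0005,0,0,0,-0.073,-0.01,0,0.0005,0,0,0,-0.1,-0.0145,0.0005,0.0005,0,0,0,-0.135,-0.019,0.001,0.0005,0,0,0,-0.165,-0.023,0.0015,0.0005,0,0,0,-0.19,-0.0265,0.0025,0.0005,0,0,0,-0.21,-0.0295,0.003,0.0005,0,0,0,-0.21,-0.0295,0.003,0.0005,0])

```text
t: 6.45
position: [0.4701, -0.095, 0.0299]
ee_rot: [-1.958, -2.456, -0.0]
ft_force: [-1.9, 2.6, 5.1]
finger_gap: 0.0006
```

```bash
python3 - <<'E'
from h import *
st()
for c in('scene','top','wrist'):cv2.imwrite(f'pics/{c}5.png',r.get_image(c)['image'])
im=cv2.imread('pics/scene5.png')[190:330,200:380]; cv2.imwrite('pics/scene5c.png',cv2.resize(im,None,fx=4,fy=4,interpolation=cv2.INTER_CUBIC))
for n in ('tab','stop_pin','eraser_fob','key_cup','bell'):
  for c in('scene','top','wrist'):
    for d in r.tip_of(c,n)[:1]:
        p=np.array(d['centre']); e=p[:2]-C; print(n,c,p.round(4),round(d['confidence'],2),'ang',round(np.rad2deg(np.arctan2(e[1],e[0]))%360,1),'r',np.hypot(*e).round(3))
E
```

```text
t 6.45 p [ 0.4701 -0.095   0.0299] ang 192.9783930571213 rad 0.1425809912576344 F [-1.9  2.6  5.1] gap 0.0006388179054061043
tab scene [ 0.606  -0.0623  0.0264] 0.42 ang 166.9 r 0.003
tab wrist [ 0.4783 -0.1125  0.0761] 0.78 ang 200.7 r 0.14
stop_pin scene [ 0.5025 -0.0882  0.0452] 0.61 ang 193.3 r 0.109
stop_pin wrist [ 0.4831 -0.1119  0.0757] 0.43 ang 201.2 r 0.135
eraser_fob scene [ 0.5608 -0.0236  0.0281] 0.67 ang 140.7 r 0.062
eraser_fob top [ 0.5591 -0.0225  0.0246] 0.45 ang 140.9 r 0.064
eraser_fob wrist [ 0.5616 -0.0233  0.0323] 0.78 ang 140.1 r 0.062
key_cup scene [ 0.6209 -0.0361  0.029 ] 0.74 ang 66.1 r 0.029
key_cup top [ 0.6231 -0.0341  0.026 ] 0.94 ang 64.0 r 0.032
key_cup wrist [ 0.6201 -0.0343  0.026 ] 0.98 ang 68.9 r 0.031
bell scene [ 0.6567 -0.1039  0.0274] 0.62 ang 319.4 r 0.063
bell top [ 0.6563 -0.1042  0.0272] 0.55 ang 318.9 r 0.063
```

View pics/scene5c.png

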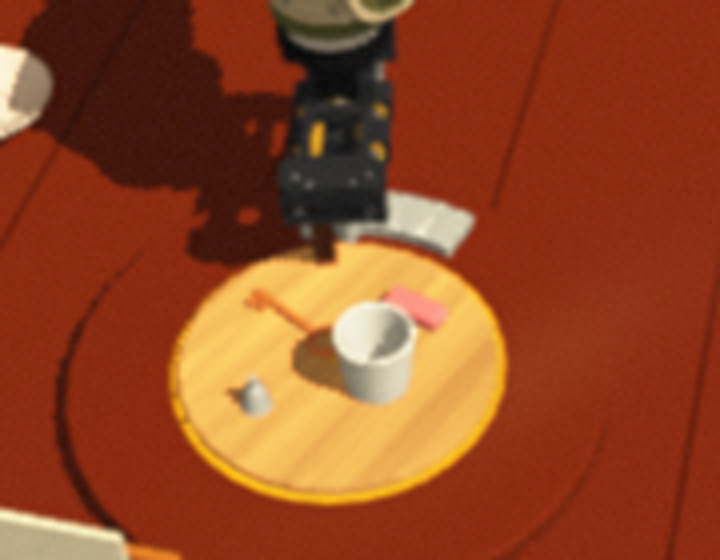

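The tab is at about 200.7°, a turn of about 0.94, so it has only just passed the pin. I'll push about 2° more for margin.

Request:
carry_out(plan=[0,0,-0.017,-0.0025,0,0,0,0,0,-0.035,-0.005,0,0,0,0,0,-0.035,-0.005,0,0,0,0,0,-0.035,-0.005,0,0,0])

```text
t: 7.68
position: [0.4712, -0.0997, 0.03]
ee_rot: [1.916, 2.49, 0.0]
ft_force: [-1.2, 2.0, 6.2]
finger_gap: 0.0007
```

```bash
python3 - <<'E'
from h import *
st()
r.get_image('wrist'); r.get_image('scene')
for n in ('tab','stop_pin','eraser_fob','key_cup'):
  for c in('scene','wrist'):
    for d in r.tip_of(c,n)[:1]:
        p=np.array(d['centre']); e=p[:2]-C; print(n,c,p.round(4),round(d['confidence'],2),'ang',round(np.rad2deg(np.arctan2(e[1],e[0]))%360,1),'r',np.hypot(*e).round(3))
E
```

```text
t 7.68 p [ 0.4712 -0.0997  0.03  ] ang 194.9235065954028 rad 0.14262786348324463 F [-1.2  2.   6.2] gap 0.0006801804266507727
tab scene [ 0.6032 -0.0624  0.0262] 0.68 ang 174.1 r 0.006
tab wrist [ 0.4838 -0.1163  0.0779] 0.94 ang 203.1 r 0.136
stop_pin scene [ 0.4962 -0.0905  0.0469] 0.79 ang 193.7 r 0.116
stop_pin wrist [ 0.499  -0.0881  0.0392] 0.55 ang 192.9 r 0.113
eraser_fob scene [ 0.5025 -0.09    0.046 ] 0.54 ang 194.2 r 0.11
eraser_fob wrist [ 0.5617 -0.0276  0.0291] 0.69 ang 143.2 r 0.059
key_cup scene [ 0.6207 -0.0371  0.0312] 0.7 ang 65.7 r 0.028
key_cup wrist [ 0.6202 -0.0328  0.0285] 0.89 ang 69.7 r 0.032
```

The tab is at about 203° (turn about 0.97). I'll ease off the tab and lift straight up.

Request:
carry_out(plan=[0,0,0,0.002,0,0,0,0,0,0,0.003,0,-0.005,0,0,0,0,0.003,0,-0.015,0,0,0,0,0.003,0,-0.03,0,0,0,0,0.003,0,-0.06,0,0,0,0,0.003,0,-0.1,0,0,0,0,0.003,0,-0.14,0,0,0,0,0.003,0,-0.16,0])

```text
t: 8.85
position: [0.471, -0.0969, 0.1946]
ee_rot: [1.913, 2.486, 0.002]
ft_force: [1.1, 1.2, -0.0]
finger_gap: 0.0005
```

```bash
python3 - <<'E'
from h import *
st(); print(rel((tgt(195,.23)[0],np.array([.33,-.17,.23]))))
E
```

```text
t 8.85 p [ 0.471  -0.0969  0.1946] ang 193.80991980329335 rad 0.1421462557482675 F [ 1.1  1.2 -0. ] gap 0.00045174782445314205
[ 0.0039  0.0032 -0.0026 -0.0346 -0.1548 -0.0359]
```

Moving back a little to clear the view.

Request:
carry_out(plan=[0,0,0,-0.03,-0.12,-0.06,0,0,0,0,-0.03,-0.12,-0.06,0,0,0,0,-0.03,-0.12,-0.06,0,0,0,0,-0.03,-0.12,-0.06,0,0,0,0,-0.03,-0.12,-0.06,0,0,0,0,-0.03,-0.12,-0.06,0])

```text
t: 9.35
position: [0.3619, -0.1564, 0.2501]
ee_rot: [1.917, 2.488, 0.0]
ft_force: [0.1, 0.8, 0.1]
finger_gap: 0.0002
```

```bash
python3 - <<'E'
from h import *
st()
for c in('scene','top','wrist'):cv2.imwrite(f'pics/{c}6.png',r.get_image(c)['image'])
a=cv2.imread('pics/scene6.png')[200:320,210:360]; cv2.imwrite('pics/scene6c.png',cv2.resize(a,None,fx=5,fy=5,interpolation=cv2.INTER_CUBIC))
for n in ('tab','stop_pin','pad_mid','turntable_axis','eraser_fob','key_cup','bell','skeleton_key'):
  for c in('scene','top','wrist'):
    for d in r.tip_of(c,n)[:1]:
        p=np.array(d['centre']); e=p[:2]-C; print(n,c,p.round(4),round(d['confidence'],2),'ang',round(np.rad2deg(np.arctan2(e[1],e[0]))%360,1),'r',np.hypot(*e).round(3))
E
```

```text
t 9.35 p [ 0.3619 -0.1564  0.2501] ang 200.71554255877305 rad 0.26418399992678687 F [0.1 0.8 0.1] gap 0.00015704093495392987
tab scene [ 0.4837 -0.1169  0.0767] 0.6 ang 203.3 r 0.136
tab top [ 0.4826 -0.1176  0.079 ] 0.77 ang 203.4 r 0.138
tab wrist [ 0.4826 -0.1138  0.076 ] 0.62 ang 201.9 r 0.136
stop_pin scene [ 0.501  -0.0907  0.0565] 0.8 ang 194.4 r 0.111
stop_pin top [ 0.4985 -0.0878  0.0499] 0.89 ang 192.6 r 0.113
stop_pin wrist [ 0.4979 -0.0893  0.0504] 0.77 ang 193.3 r 0.114
pad_mid scene [ 0.4682 -0.0706  0.043 ] 0.84 ang 183.1 r 0.141
pad_mid top [ 0.4708 -0.0676  0.0434] 0.84 ang 181.9 r 0.138
pad_mid wrist [ 0.4734 -0.0656  0.0438] 0.58 ang 181.1 r 0.136
turntable_axis scene [ 0.6026 -0.0619  0.0282] 0.73 ang 170.2 r 0.006
turntable_axis top [ 0.6117 -0.0637  0.0292] 0.91 ang 345.5 r 0.003
turntable_axis wrist [ 0.6116 -0.0608  0.0303] 0.7 ang 40.2 r 0.003
eraser_fob scene [ 0.5618 -0.0222  0.0308] 0.41 ang 139.2 r 0.062
eraser_fob top [ 0.5642 -0.0214  0.0275] 0.55 ang 137.1 r 0.061
eraser_fob wrist [ 0.5594 -0.024   0.0305] 0.59 ang 141.8 r 0.063
key_cup scene [ 0.6242 -0.0366  0.0307] 0.87 ang 60.1 r 0.03
key_cup top [ 0.6175 -0.0326  0.0255] 0.6 ang 74.4 r 0.032
key_cup wrist [ 0.6204 -0.0335  0.0273] 0.58 ang 68.9 r 0.032
bell scene [ 0.6594 -0.1035  0.0294] 0.39 ang 321.2 r 0.065
bell top [ 6.099e-01 -6.200e-02  4.000e-04] 0.7 ang 48.0 r 0.001
bell wrist [ 0.6582 -0.1051  0.029 ] 0.74 ang 319.4 r 0.065
skeleton_key scene [ 0.5858 -0.1017  0.027 ] 0.67 ang 239.1 r 0.045
skeleton_key top [ 0.5834 -0.1048  0.033 ] 0.54 ang 238.5 r 0.049
skeleton_key wrist [ 0.5853 -0.1047  0.0293] 0.86 ang 240.4 r 0.048
```

View pics/scene6c.png

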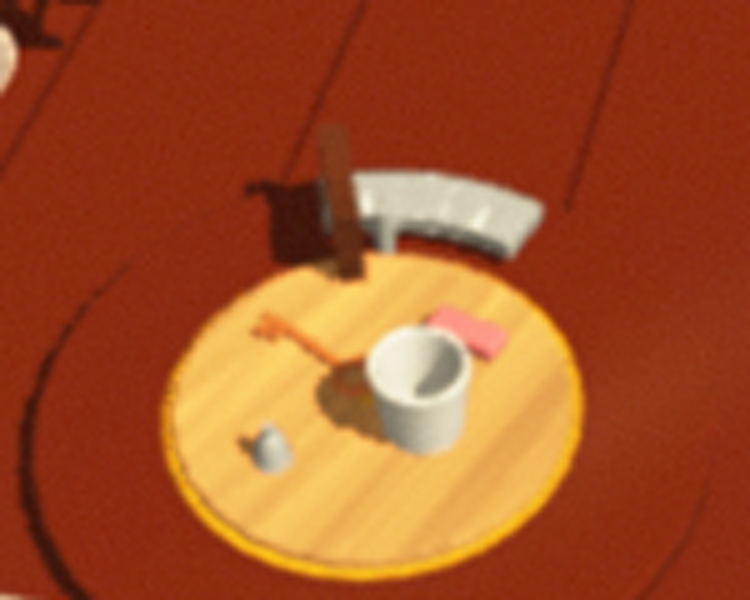

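View pics/top6.png

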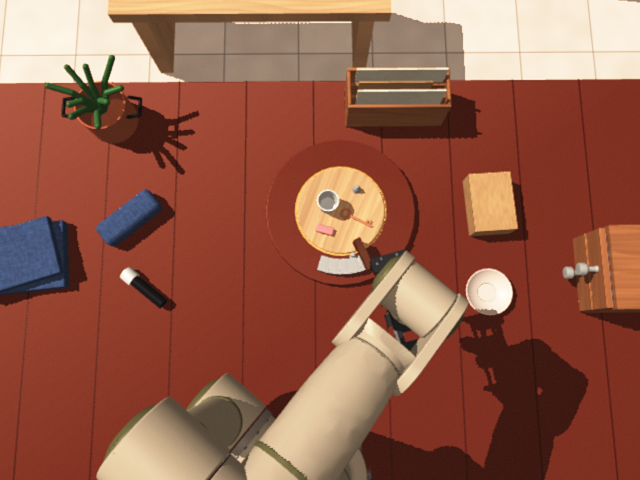

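The close scene view shows the tab at (340,200) past the pin at (388,235). The pin is up and the pad is level. The cup, key, fob and bell still stand on the disc, and the other things are untouched. Handing in.

```bash
python3 - <<'E'
from bench import r
print(r.job_done())
E
```

```text
the job is handed in; nothing more can be done
None
```

The turntable is now held past the stop: the tab was pushed right past the pin, and the pin sprang up behind it. I used the closed fingertips, first to push the tab partway with the pad up. Then I pressed the pad about 11–12 mm down (about 4–6 N measured) and slid along it to push the tab past the pin. Last, I eased off the tab and lifted straight up.

**Final checks, with the arm clear at 9.4 s:**
- **Tab:** at about 203° around the axis, against about 193° for the pin. That is a turn of about 0.97, past the 0.915 needed.
- **Stop:** the pad top measured 0.043 m (0.042 when up). The pin top measured 0.050–0.057 m depending on the camera (0.054 when up). The close-up also shows the pin standing up behind the tab.
- **Other things:** the cup, key, fob and bell turned with the disc and stayed on it. Everything else on the shelf looks unmoved.

**Disagreements:** the networks gave a few wrong reports, such as the tab or bell at the disc's centre. I set these aside because they did not fit the pictures or the other cameras.

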